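# Zero the tally counter

## Task

Zero the green two-wheel tally counter for the next batch: with a fingertip, push the upright rib of each wheel gently away from you, click by click, until that wheel's red rib stands upright at the white marks, and do not run past it. The counter stays standing where it is: do not lift, tip or shove it, and leave the spools, heel lifts and other things round it alone. Finish with the hand clear of everything.

Things in the scene. Friction and masses are not known exactly. Their poses are not given: they have to be found in the camera images.
- counter: green two-wheel tally counter, 140 mm along its x, 140 mm along y, about 2 kg, loose on four rubber feet. Origin at the centre of its underside, on the bench; x points away from the robot (turned up to 0.4 rad), y left, z up. A 106 mm high pillar (44 mm wide) stands between the wheels, a cheek as high outside each. White marks on pillar and cheeks show the index place, straight above the axle
- left_wheel_index (a point): fixed point on the counter: top middle of the left wheel's upright rib, 132 mm above the bench, 40 mm from the counter's middle (+y); axes as the counter's. A fingertip 10 to 16 mm lower than this, coming from behind the rib and swept level in the counter's +x, moves the wheel on one click and slides off the rib 30 to 45 mm past this point
- left_axle (a point): middle of the left wheel, on its level axle (along the counter's y), 76 mm above the bench. Black wheel, 26 mm wide, its surface 34 mm from the axle; six ribs, 60 degrees apart, 6 mm thick and as wide as the wheel, reach to 56 mm. Pushed past half a click the wheel snaps to the next rest, else it falls back; about 2 to 4 N at the rib
- left_wheel (a joint): turn of the left wheel in rad, growing as its top moves in the counter's +x (away from the robot). Rests every 1.047 (60 degrees, one click); 0: red rib upright at the white marks. Starts one, two or three clicks short (-1.047, -2.094 or -3.142). The upright rib shows it: yellow one click to go, blue two, green three; two ribs are grey
- right_wheel_index (a point): fixed point on the counter: top middle of the right wheel's upright rib, 132 mm above the bench, 40 mm from the counter's middle (-y); axes as the counter's. A fingertip 10 to 16 mm lower than this, coming from behind the rib and swept level in the counter's +x, moves the wheel on one click and slides off the rib 30 to 45 mm past this point
- right_axle (a point): middle of the right wheel, on its level axle (along the counter's y), 76 mm above the bench. Black wheel, 26 mm wide, its surface 34 mm from the axle; six ribs, 60 degrees apart, 6 mm thick and as wide as the wheel, reach to 56 mm. Pushed past half a click the wheel snaps to the next rest, else it falls back; about 2 to 4 N at the rib
- right_wheel (a joint): turn of the right wheel in rad, growing as its top moves in the counter's +x (away from the robot). Rests every 1.047 (60 degrees, one click); 0: red rib upright at the white marks. Starts one, two or three clicks short (-1.047, -2.094 or -3.142). The upright rib shows it: yellow one click to go, blue two, green three; two ribs are grey
- brown_spool: wooden thread spool with brown thread, standing, 40 mm across, 50 mm high; origin at the centre of its underside; leave it alone
- blue_spool: wooden thread spool with blue thread, standing, 40 mm across, 50 mm high; origin at the centre of its underside; leave it alone
- tan_lift: light tan leather heel lift, 65x69x10 mm, lying flat; origin at the centre of its underside; leave it alone
- dark_lift: dark brown leather heel lift, 65x67x10 mm, lying flat; origin at the centre of its underside; leave it alone
- blue_marker: blue marker pen lying on the bench, 18x131x17 mm; origin at the centre of its underside; leave it alone
- oil_can: small brass oil can with a thin spout, 58 mm across, 125 mm high, standing; origin at the centre of its underside; leave it alone
- grey_tape: roll of grey tape lying flat, 92x97x18 mm; origin at the centre of its underside; leave it alone

How it is judged (in metres and radians):
At the end, for the whole second after the job is handed in: Both wheels are clicked in and at rest with the red rib upright (joint within 0.15 rad of 0), the counter stands upright within 25 mm of where it was, and every other thing lies within 20 mm of where it was (value of joint left_wheel between -0.15 and 0.15 rad and value of joint right_wheel between -0.15 and 0.15 rad and velocity of joint left_wheel between -0.2 and 0.2 rad/s and velocity of joint right_wheel between -0.2 and 0.2 rad/s and distance of counter from where it was at the start of the episode below 0.025 m and angle between counter's own z axis and vertical below 0.05 rad and distance of each of brown_spool, blue_spool, tan_lift, dark_lift, blue_marker, oil_can, grey_tape from where it was at the start of the episode below 0.02 m); the robot touches nothing.
It fails at once if a wheel was run past its red rib (by more than half a click) (value of joint any of left_wheel, right_wheel above 0.6 rad).
It fails at once if a wheel was turned backwards, farther than any start (value of joint any of left_wheel, right_wheel below -3.75 rad).
It fails at once if the counter was lifted, tipped or shoved (height (world z) of counter above 0.012 m or angle between counter's own z axis and vertical above 0.15 rad or distance of counter from where it was at the start of the episode above 0.025 m).
It fails at once if the counter was pressed harder than 40 N (contact force between any of the arm, the fingers and counter above 40 N).
It fails at once if a thing round the counter was moved or lifted (distance of any of brown_spool, blue_spool, tan_lift, dark_lift, blue_marker, oil_can, grey_tape from where it was at the start of the episode above 0.02 m).
It also fails if it takes over 64 s, if anything falls off the work surface, if the arm or the gripper's body presses on something with over 40 N, if the wrist force passes 120 N, or if a joint passes its speed limit or range.

## Robot

A 6-joint arm with a two-finger parallel gripper is mounted at the origin on a cart in front of the work surface, level with it; the furniture and walls round the work are solid. World frame = base frame: x ahead of the robot, y to its left, z up, the work surface at z = 0. Lengths are in mm, angles in rad, forces in N, time in s.
With the tool pointing down it reaches from about 275 to 850 mm from the base axis. Payload 19 kg.
Tool frame: the origin (TCP) lies on the centre line of the jaws, within the pads' length; the fingertips stand 25 mm ahead of it and the grasp point (between the pads) lies 6 mm ahead of it; z points along the fingers, y is the line along which they close (so a half turn about z gives the same grasp; the last joint's range is limited). The gripper opens to 85 mm and grips with 20 to 120 N. Pads are 22 mm wide; open, the fingers measure 114 mm over their backs; the gripper's body (76 mm by 85 mm) begins 54 mm behind the grasp point. The pads swing forward as they close: fully open they stand 13 mm farther back than shut.
Start: joints at [1.117, 0.15, 1.437, -0, 1.554, -0.134], TCP at [180.771, 545.816, 256.267] pointing down, gripper open.
Joint ranges: [-2.8, 2.8], [-0.68, 2.1], [0.12, 2.68], [-1.39, 4.53], [0.16, 2.79], [-2.81, 2.81]. Speed limits (rad/s): [1.89, 1.89, 2.22, 3.01, 3.01, 3.01].

## Interface

Orientations are given as a rotation vector (axis times angle).
In Python, from cell import * gives the robot as it stands.
- The arm moves only by the shell command python3 -m handwheel 'ROWS'. ROWS is JSON, a list of rows, each a list of 3 entries, a list of its own where there are three numbers: the shift along the tool's x, y, z in cm, then the turn, a rotation vector about the tool's x, y, z in units of 5 degrees (1.0 is 5 degrees), then the opening in per cent of the stroke, from 0 (shut) to 100 (fully open). A call has 1 to 12 rows; each row is the pose to reach, as a shift and turn from the pose commanded when the call began, along the tool's axes at that moment; what a row does not reach only later rows make up. A row lasts 1/12 s, in which the tool goes at most 41.7 mm and 7.16 degrees, less where a joint would pass 70% of its speed; a pose out of reach is approached as far as the arm can. A call with a gripper value outside its range is refused whole. The fingers move at their own pace and stop on an object; the grip force is fixed at half the most. Time passes only in rows, so rows that repeat a pose let the fingers close. It gives the time, the measured TCP pose, the force, the opening and the grip force at its end, in the units of the state.
- read_state(): the state, without advancing time (a new reading comes with each control period).
- snapshot(name): name is "scene" or "top" or "wrist"; returns a dict with "color" (400x640x3 uint8, red, green, blue), "camera_matrix" (3x3 intrinsics, pixels), "cam_to_world" (4x4, takes a point from camera to world coordinates). Camera axes: x right, y down, z forward; pixel columns grow to the right and rows downward; lengths in mm; the calibration is good to about 2 mm. A picture is of the moment at which its call begins. There is no depth.
- finish_job(): hands the job in; it is judged then, once.
Trained networks look in the newest picture that a camera, given by its name, has taken for a name from the list of things; names that differ only in an ending like _2 or _b are one class to them, and where a whole thing is asked for, a point or a joint stands for the part that bears it (a point fixed in the world has none). Each returns a list of dicts, best first, with "confidence" (0 to 1); they miss things now and then, are a little off and sometimes report something else, mostly with a low value. They report only what shows in the picture. A call takes as long as a camera call.
- regions_of(camera, query): "region" (400x640 bool, what is visible of it) and "centre" ([column, row] in pixels, amid what is visible of it).
The state is a dict: "t": time; "joint_positions": joint angles; "joint_velocities": joint speeds; "tau": joint torques, N m; "tool_pos": TCP position; "eef_rot": TCP orientation; "ft_force": force on the tool from outside, world axes, zero at the start; "torque": the same for the moment, N m; "width": finger opening in mm; "gripper_force": force on a finger pad.
Only numpy, scipy, OpenCV 4.12 (cv2) and the standard library are available. Lean on these libraries where they do the work, as an engineer would, in place of code of your own. Each camera call takes 0.05 s, during which the arm holds its last target. There are 200 camera calls.

## Working session

There is one attempt and no reset: what is moved stays moved. The work goes in short steps, Python scripts to look and compute and a shell command to move; the robot and the scene stay as the last step left them, time stands still between calls to the robot, and variables do not carry over. Pictures are saved under pics/ and viewed, at most 10 in all, crops included, and the job is handed in when it is done.

```bash
mkdir -p pics; ls; python3 - <<'E'
from cell import *
import cv2,numpy as np
s=read_state();print(s['t'],s['tool_pos'],s['eef_rot'],s['width'])
for n in ("top","scene"):
    p=snapshot(n);cv2.imwrite(f'pics/{n}0.png',p['color'][:,:,::-1])
    print(n,p['camera_matrix'].tolist(),np.round(p['cam_to_world'],4).tolist())
    for q in ("counter","left_wheel","right_wheel","left_wheel_index","right_wheel_index","oil_can"):
        print(q,[(round(r['confidence'],2),np.round(r['centre']).tolist(),int(r['region'].sum())) for r in regions_of(n,q)[:3]])
E
```

```text
pics
0.0 [180.66237991 545.66065453 255.68472789] [-5.00058620e-01 -3.10117316e+00  1.75886768e-03] 85.25927976694122
top [[415.55066815847886, 0.0, 321.2902965448055], [0.0, 415.55066815847886, 200.28642777897855], [0.0, 0.0, 1.0]] [[0.0146, -0.9956, 0.0924, 517.3163], [-0.9997, -0.0126, 0.0217, 62.5813], [-0.0204, -0.0927, -0.9955, 973.6325], [0.0, 0.0, 0.0, 1.0]]
counter [(0.91, [365.0, 243.0], 3799)]
left_wheel [(0.87, [343.0, 237.0], 604)]
right_wheel [(0.56, [382.0, 249.0], 720)]
left_wheel_index [(0.66, [364.0, 240.0], 3886)]
right_wheel_index [(0.64, [360.0, 241.0], 3799)]
oil_can [(0.89, [406.0, 184.0], 535)]
scene [[452.87678399785415, 0.0, 320.8247747884722], [0.0, 452.87678399785415, 196.7221488415588], [0.0, 0.0, 1.0]] [[0.5216, -0.468, 0.7134, -3.6939], [-0.8531, -0.2705, 0.4462, -319.8994], [-0.0159, -0.8413, -0.5404, 581.0388], [0.0, 0.0, 0.0, 1.0]]
counter [(0.61, [323.0, 278.0], 6891)]
left_wheel [(0.71, [302.0, 240.0], 1130)]
right_wheel [(0.71, [339.0, 263.0], 1338)]
left_wheel_index [(0.57, [325.0, 276.0], 6633)]
right_wheel_index [(0.59, [324.0, 277.0], 6848), (0.17, [320.0, 219.0], 138)]
oil_can [(0.87, [411.0, 260.0], 976)]
```

```bash
python3 - <<'E'
import cv2
a=cv2.imread('pics/top0.png');cv2.imwrite('pics/top0c.png',cv2.resize(a[150:300,265:465],None,fx=4,fy=4,interpolation=2))
a=cv2.imread('pics/scene0.png');cv2.imwrite('pics/scene0c.png',cv2.resize(a[180:355,220:440],None,fx=3.4,fy=3.4,interpolation=2))
E
```

```text
(no output)
```

View pics/top0c.png

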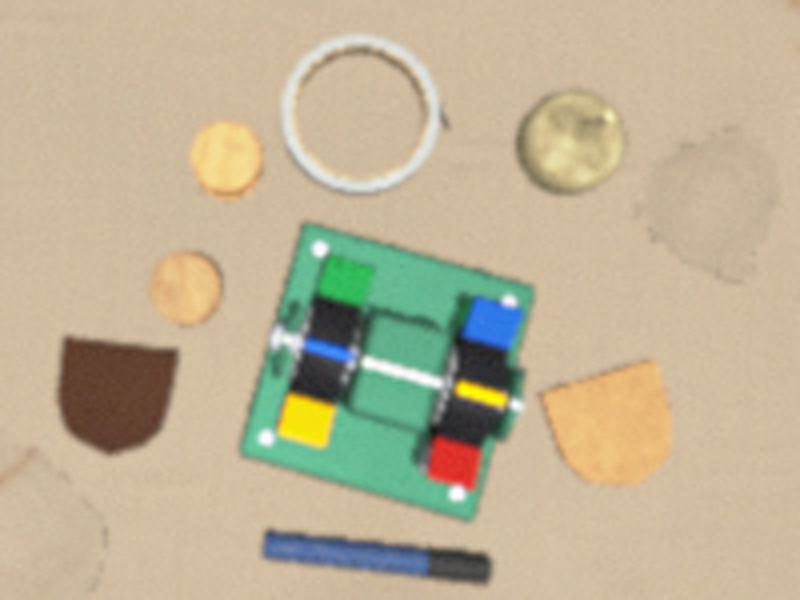

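View pics/scene0c.png

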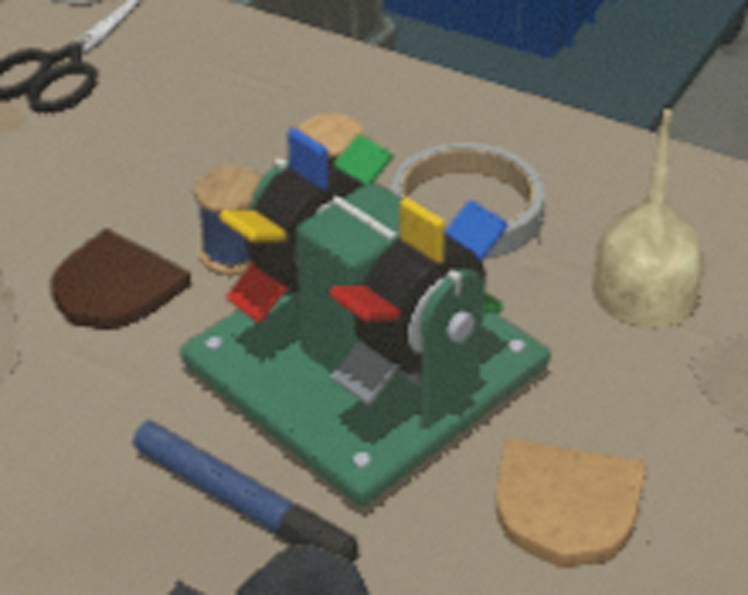

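View pics/scene0.png

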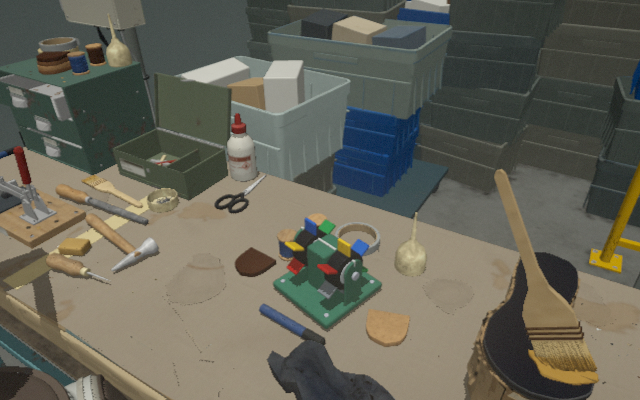

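The left wheel shows blue (two clicks to go), with its rib top at top-picture pixel about (347, 237). The right wheel shows yellow (one click), at about (385, 248). The spools stand left of and behind the counter, and the oil can is at the right rear.

```bash
cat > h.py <<'E'
from cell import *
import cv2,numpy as np
from scipy.spatial.transform import Rotation as R
def ray(p,uv,z):
    K=p['camera_matrix'];T=np.array(p['cam_to_world'])
    d=T[:3,:3]@np.linalg.solve(K,[uv[0],uv[1],1]);o=T[:3,3]
    return o+d*(z-o[2])/d[2]
def proj(p,w):
    T=np.linalg.inv(p['cam_to_world']);q=p['camera_matrix']@(T@np.append(w,1))[:3];return q[:2]/q[2]
E
python3 - <<'E'
from h import *
p=snapshot('top')
def c(u,v):return (265+(u-1.5)/4,150+(v-1.5)/4)
L=ray(p,c(329,349),132);Rr=ray(p,c(481,393),132)
print(L,Rr,np.linalg.norm(L-Rr))
a,b=ray(p,c(362,362),106),ray(p,c(441,381),106);print(a,b,np.linalg.norm(a-b))
cor=[ray(p,c(*q),12) for q in((305,223),(535,288),(473,520),(241,453))];print(np.round(cor,1),np.mean(cor,0))
print(ray(p,c(572,142),60))
d=L-Rr;print('yaw',np.arctan2(-d[0],d[1]));
d=(cor[0]+cor[1]-cor[2]-cor[3]);print(np.arctan2(d[1],d[0]))
d=(cor[0]+cor[3]-cor[2]-cor[1]);print(np.arctan2(-d[0],d[1]))
M=R.from_rotvec(read_state()['eef_rot']).as_matrix();print(M.round(3))
s=snapshot('scene');print(proj(s,read_state()['tool_pos']),proj(s,L),proj(s,Rr))
E
```

```text
[522.00812264  28.24129666 132.        ] [501.11978545 -48.12598512 132.        ] 79.17249747368697
[515.68144028  10.01856891 106.        ] [506.48510741 -30.89332127 106.        ] 41.93274730411883
[[595.3  37.9  12. ]
 [559.4 -94.9  12. ]
 [426.9 -59.4  12. ]
 [462.6  73.2  12. ]] [511.03520967 -10.80704664  12.        ]
[ 638.09962155 -107.58972922   60.        ]
yaw -0.2669941116164648
-0.26088945633750155
-0.2633779809754514
[[-0.949  0.314 -0.   ]
 [ 0.314  0.949 -0.   ]
 [ 0.    -0.    -1.   ]]
[-95.327795   165.80880142] [311.6475395  218.71270058] [344.95974151 239.23821881]
```

View pics/top0.png

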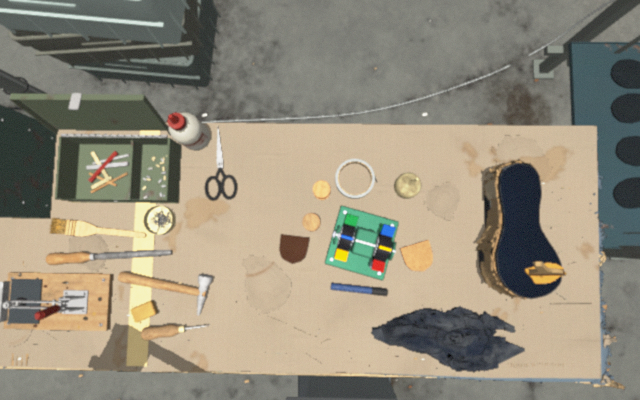

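The centre is at (511, -10) and the yaw is -0.264. The base size and the 80 mm rib spacing both check out. I'm approaching behind the left wheel at a safe height with the hand shut.

```bash
python3 -m handwheel '[[[-3,-2.6,0],[0,0,-0.2],0],[[-6.5,-5.7,0],[0,0,-0.4],0],[[-10,-8.7,0],[0,0,-0.64],0],[[-13.5,-11.8,0],[0,0,-0.64],0],[[-17,-14.9,0],[0,0,-0.64],0],[[-20.5,-18,0],[0,0,-0.64],0],[[-24,-21,0],[0,0,-0.64],0],[[-27.5,-24,0],[0,0,-0.64],0],[[-31,-27.1,0],[0,0,-0.64],0],[[-34.5,-30.2,0],[0,0,-0.64],0],[[-37,-32.4,0],[0,0,-0.64],0],[[-38.5,-33.7,0],[0,0,-0.64],0]]'
python3 - <<'E'
from h import *
s=read_state();M=R.from_rotvec(s['eef_rot']).as_matrix();print(M.round(3))
C=np.array([511.2,-10.5,0]);x=np.array([.9653,-.2610,0]);y=np.array([.261,.9653,0])
t=C+40*y-48*x+[0,0,175];print(s['tool_pos'],s['width'],s['t'],M.T@(t-s['tool_pos']))
E
```

```text
t: 1.8
tool_pos: [433.9, 114.6, 256.6]
eef_rot: [0.413, 3.113, 0.0]
ft_force: [1.1, 0.7, 0.7]
width: 0.3
gripper_force: 0.0
[[-0.965  0.261  0.001]
 [ 0.261  0.965  0.   ]
 [-0.001  0.    -1.   ]]
[433.89694735 114.57842683 256.62873231] 0.28812654925968023 1.8 [-59.20607036 -60.5937459   81.65694463]
```

```bash
python3 -m handwheel '[[[-2,-2,2],[0,0,0],0],[[-4,-4,4.5],[0,0,0],0],[[-5.5,-5.6,7],[0,0,0],0],[[-5.9,-6.1,8.2],[0,0,0],0],[[-5.9,-6.1,8.2],[0,0,0],0],[[-5.9,-6.1,8.2],[0,0,0],0]]'
python3 - <<'E'
from h import *
s=read_state();M=R.from_rotvec(s['eef_rot']).as_matrix()
p=snapshot('scene');tip=s['tool_pos']+M@[0,0,25]
print(s['tool_pos'],tip,proj(p,tip))
C=np.array([511.2,-10.5,0]);x=np.array([.9653,-.2610,0]);y=np.array([.261,.9653,0])
print((tip-C)@x,(tip-C)@y)
a=p['color'][170:320,230:430,::-1].copy();
cv2.imwrite('pics/s1.png',cv2.resize(a,None,fx=4,fy=4,interpolation=2));print((proj(p,tip)-[230,170])*4)
E
```

```text
t: 2.3
tool_pos: [474.3, 42.3, 174.3]
eef_rot: [-0.415, -3.113, 0.0]
ft_force: [0.8, 0.7, 0.7]
width: -0.2
gripper_force: 0.0
[474.27629276  42.27673003 174.33542492] [474.25106575  42.28002704 149.33543787] [288.31361043 222.26688657]
-49.4423932848202 41.30488826538892
[233.25444173 209.06754628]
```

View pics/s1.png

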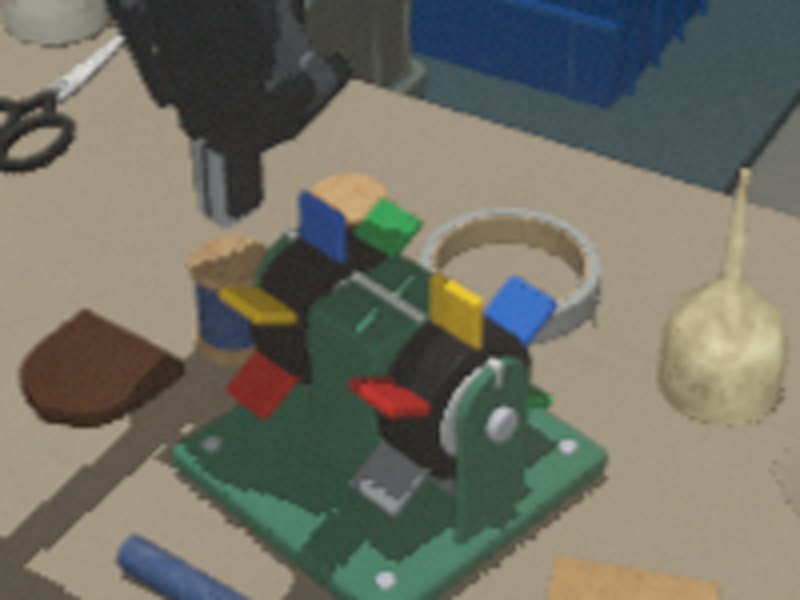

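```bash
python3 -m handwheel '[[[0,-0.1,1.5],[0,0,0],0],[[0,-0.1,3.0],[0,0,0],0],[[-0.8,-0.1,3.05],[0,0,0],0],[[-1.6,-0.1,3.05],[0,0,0],0],[[-2.4,-0.1,3.05],[0,0,0],0],[[-3.0,-0.1,3.05],[0,0,0],0],[[-3.4,-0.1,3.05],[0,0,0],0],[[-3.8,-0.1,3.05],[0,0,0],0],[[-4.2,-0.1,3.05],[0,0,0],0],[[-4.6,-0.1,3.05],[0,0,0],0],[[-5.0,-0.1,3.05],[0,0,0],0],[[-5.4,-0.1,3.05],[0,0,0],0]]'
python3 -m handwheel '[[[-0.4,0,0],[0,0,0],0],[[-0.8,0,0],[0,0,0],0],[[-1.2,0,0],[0,0,0],0],[[-1.6,0,0],[0,0,0],0],[[-2.0,0,0],[0,0,0],0],[[-2.4,0,0],[0,0,0],0],[[-2.8,0,0],[0,0,0],0],[[-3.2,0,0],[0,0,0],0],[[-3.2,0,0],[0,0,0],0]]'
cat > look.py <<'E'
from h import *
import sys
s=read_state();M=R.from_rotvec(s['eef_rot']).as_matrix()
p=snapshot('scene');tip=s['tool_pos']+M@[0,0,25]
C=np.array([511.2,-10.5,0]);x=np.array([.9653,-.2610,0]);y=np.array([.261,.9653,0])
print('tip in counter',(tip-C)@x,(tip-C)@y,tip[2],'t',s['t'])
cv2.imwrite(f'pics/{sys.argv[1]}.png',cv2.resize(p['color'][170:320,230:430,::-1],None,fx=4,fy=4,interpolation=2))
E
python3 look.py s2
```

```text
t: 3.35
tool_pos: [526.6, 27.1, 143.7]
eef_rot: [-0.413, -3.114, 0.0]
ft_force: [-2.1, 1.1, -0.2]
width: -0.1
gripper_force: 0.8
t: 4.1
tool_pos: [557.8, 18.7, 143.7]
eef_rot: [0.414, 3.114, -0.0]
ft_force: [-0.4, -0.3, 0.9]
width: 0.1
gripper_force: 0.0
tip in counter 37.38318714054916 40.36148037600458 118.73884627365757 t 4.1
```

View pics/s2.png

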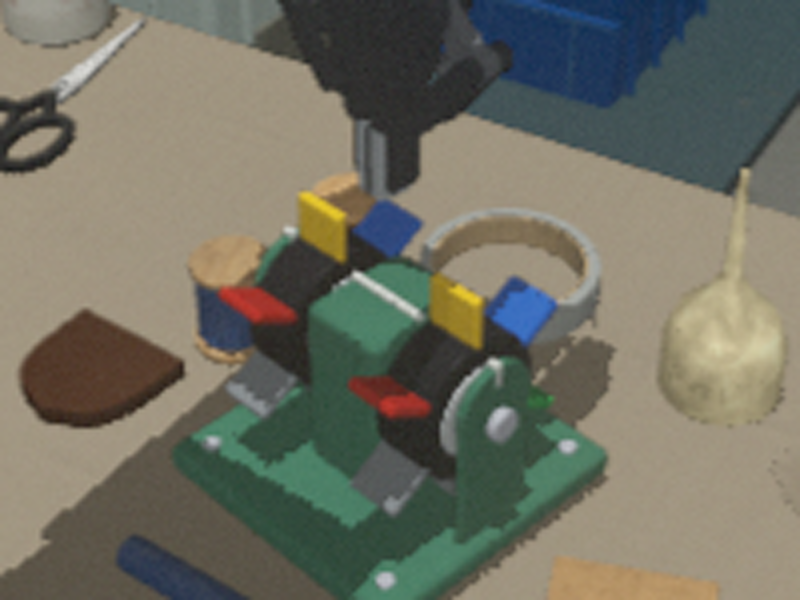

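That was one clean click: the left wheel now shows yellow upright at about (322, 225) in the crop, and the counter has not moved. Now I lift, go back over the rib and repeat.

```bash
python3 -m handwheel '[[[0,0,-1.5],[0,0,0],0],[[0,0,-3.5],[0,0,0],0],[[1.5,0,-4.0],[0,0,0],0],[[3.5,0,-4.0],[0,0,0],0],[[5.5,0,-4.0],[0,0,0],0],[[7.5,0,-4.0],[0,0,0],0],[[8.6,0,-4.0],[0,0,0],0],[[8.6,0,-4.0],[0,0,0],0],[[8.6,0,-2.0],[0,0,0],0],[[8.6,0,0],[0,0,0],0],[[8.6,0,0],[0,0,0],0]]'
python3 -m handwheel '[[[-0.8,0,0],[0,0,0],0],[[-1.6,0,0],[0,0,0],0],[[-2.4,0,0],[0,0,0],0],[[-3.0,0,0],[0,0,0],0],[[-3.4,0,0],[0,0,0],0],[[-3.8,0,0],[0,0,0],0],[[-4.2,0,0],[0,0,0],0],[[-4.6,0,0],[0,0,0],0],[[-5.0,0,0],[0,0,0],0],[[-5.4,0,0],[0,0,0],0]]'
python3 -m handwheel '[[[-0.4,0,0],[0,0,0],0],[[-0.8,0,0],[0,0,0],0],[[-1.2,0,0],[0,0,0],0],[[-1.6,0,0],[0,0,0],0],[[-2.0,0,0],[0,0,0],0],[[-2.4,0,0],[0,0,0],0],[[-2.8,0,0],[0,0,0],0],[[-3.2,0,0],[0,0,0],0],[[-3.2,0,0],[0,0,0],0]]'
python3 look.py s3
```

```text
t: 5.07
tool_pos: [473.5, 41.2, 140.8]
eef_rot: [-0.413, -3.11, 0.001]
ft_force: [-0.2, -0.6, -0.6]
width: 0.1
gripper_force: 0.0
t: 5.9
tool_pos: [526.6, 27.2, 143.7]
eef_rot: [-0.413, -3.114, 0.0]
ft_force: [-2.0, 0.4, -0.6]
width: -0.2
gripper_force: 0.8
t: 6.65
tool_pos: [557.8, 18.7, 143.7]
eef_rot: [0.414, 3.114, -0.0]
ft_force: [-0.2, 0.7, -0.3]
width: -0.1
gripper_force: 0.0
tip in counter 37.381367415218484 40.360578207610665 118.74115149375754 t 6.65
```

View pics/s3.png

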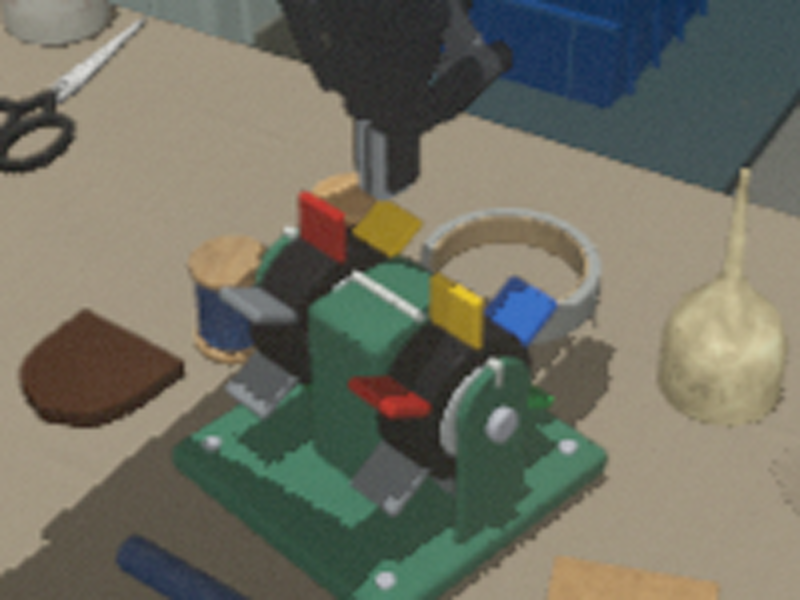

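The left wheel now has red upright at about (322, 225) in the crop. On to the right wheel, which needs one click.

```bash
python3 -m handwheel '[[[0,0,-1.5],[0,0,0],0],[[0,0,-3.5],[0,0,0],0],[[1.5,-1.5,-4.5],[0,0,0],0],[[3.5,-3.5,-4.5],[0,0,0],0],[[5.5,-5.5,-4.5],[0,0,0],0],[[7.5,-7.0,-4.5],[0,0,0],0],[[8.6,-8.0,-4.5],[0,0,0],0],[[8.6,-8.0,-4.5],[0,0,0],0],[[8.6,-8.0,-2.0],[0,0,0],0],[[8.6,-8.0,0],[0,0,0],0],[[8.6,-8.0,0],[0,0,0],0]]'
python3 -m handwheel '[[[-0.8,0,0],[0,0,0],0],[[-1.6,0,0],[0,0,0],0],[[-2.4,0,0],[0,0,0],0],[[-3.0,0,0],[0,0,0],0],[[-3.4,0,0],[0,0,0],0],[[-3.8,0,0],[0,0,0],0],[[-4.2,0,0],[0,0,0],0],[[-4.6,0,0],[0,0,0],0],[[-5.0,0,0],[0,0,0],0],[[-5.4,0,0],[0,0,0],0]]'
python3 -m handwheel '[[[-0.4,0,0],[0,0,0],0],[[-0.8,0,0],[0,0,0],0],[[-1.2,0,0],[0,0,0],0],[[-1.6,0,0],[0,0,0],0],[[-2.0,0,0],[0,0,0],0],[[-2.4,0,0],[0,0,0],0],[[-2.8,0,0],[0,0,0],0],[[-3.2,0,0],[0,0,0],0],[[-3.2,0,0],[0,0,0],0]]'
python3 -m handwheel '[[[0,0,-1.5],[0,0,0],0],[[0,0,-4],[0,0,0],0],[[0,0,-7],[0,0,0],0],[[0,0,-10],[0,0,0],0],[[0,0,-12],[0,0,0],0],[[0,0,-12],[0,0,0],0],[[0,0,-12],[0,0,0],0]]'
python3 look.py s4
```

```text
t: 7.62
tool_pos: [452.0, -35.4, 140.8]
eef_rot: [-0.413, -3.11, -0.001]
ft_force: [-0.8, 0.3, -0.3]
width: -0.1
gripper_force: 0.0
t: 8.45
tool_pos: [505.7, -50.0, 143.7]
eef_rot: [-0.413, -3.114, 0.0]
ft_force: [-2.3, 0.3, -0.7]
width: 0.0
gripper_force: 0.7
t: 9.2
tool_pos: [536.9, -58.5, 143.7]
eef_rot: [0.413, 3.114, -0.0]
ft_force: [-1.1, 0.3, -0.6]
width: 0.1
gripper_force: 0.0
t: 9.78
tool_pos: [536.6, -58.3, 264.6]
eef_rot: [0.413, 3.112, -0.0]
ft_force: [0.2, 0.2, -1.4]
width: -0.2
gripper_force: 0.0
tip in counter 37.01403074440023 -39.53990273205551 239.6254767746721 t 9.7833
```

View pics/s4.png

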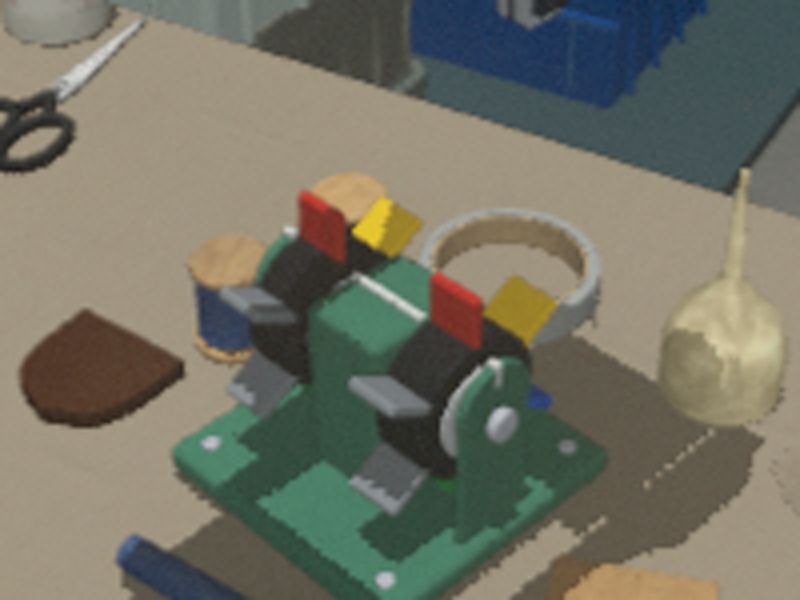

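Both red ribs stand upright, at about (322, 225) and (457, 310) in the crop. Nothing has moved, and the hand is clear above.

```bash
python3 -c "
from cell import *
print(finish_job())"
```

```text
the job is handed in; nothing more can be done
None
```

Both wheels are zeroed with the red ribs upright (left two clicks, right one), the last picture shows the counter and the things round it unmoved and the hand clear above, and the job is handed in; no verdict came back.

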